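# Timed airing of the dry box

### The job

The dry box is due for a timed airing. First set the timer into its cradle, display up, flat and square and fully down in the pocket, and let go of it. Then take the box's lid by its bar handle, pull it straight up free of the sticky seal without jerking it far off, and finish the program still holding it by the handle, level and still over the box, about 3 cm clear of the rim all round; leave the other things on the bench where they stand.

Things in the scene. Friction and masses are not known exactly. Their poses are not given: they have to be found in the camera images.
- timer_mid (a point): Centre of the loose lab timer: a white flat block, 58 mm along its x, 62 mm along its y, 14 mm thick (16 mm over the keys), lying on the bench, display and keys up (z up); the row of keys runs along y on its -x side. Under 0.1 kg. Its underside is 8 mm below this point. Bench balance, 0.15 m high with its load, stands between timer and dry box.
- cradle_floor (a point): Centre of the timer cradle's pocket floor, 4 mm above the bench. Cradle: bare aluminium plate 84 (x) x 88 (y) mm fixed to the bench; at each corner a pair of walls 9 mm high that slope outward as lead-in. Pocket 61.5 mm along x, 65.5 mm along y at its floor, 42 mm finger gap in the middle of each side. Timer's x goes along pocket's x, either way round; seated, timer_mid is 8 mm above this point.
- hdpe_bottle: Bystander: white plastic bottle with screw cap, 50 mm wide, 124 mm high; origin under its centre.
- cream_jar: Bystander: white screw-lid jar, 77 mm wide, 91 mm high; origin under its centre.
- lid: The lid (origin: centre of its underside, axes as its handle). Its seal sticks: a straight upward pull of about 14 to 20 N at the handle, weight included, is needed over the first few mm of lift, then the drag falls off and by 14 mm the seal has let go, leaving only the lid's 4 N weight. Behind the box stands a microwave, 0.25 m high, front at x = 0.59: pass over it or in front of it.
- lid_handle_bar (a point): Centre of the lid's handle: aluminium bar 110 mm long along its x (fore and aft on the box), 14 mm thick along its y, 16 mm high, on two posts (86 mm of free bar between them), over the middle of the lid. Lid shut: bar centre 134 mm above the bench, 44 mm above the lid's underside, 26 mm of open space between bar and lid. z up.
- box_rim (a point): Centre of the dry box's open top, 90 mm above the bench, where the shut lid's underside lies; lid_handle_bar is then 44 mm straight above. Box: grey plastic case, 150 (x) x 180 (y) x 90 mm high, screwed to the bench, z up. Lid: loose flat plate 162 x 192 x 10 mm, white frame with a clear window, 0.4 kg, no hinge: it comes off straight up.
- marker_black: Bystander: felt marker with a white barrel and a dark cap lying flat, 139 mm long along its y, 13 mm thick; origin under its centre.
Mind the look-alikes: they are no part of the job. What is shaped like the part that bears timer_mid but blue is not meant.

How it is judged (in metres and radians):
On the way, in this order (a step that is already met when the one before it is completed fails the run):
1. the timer sits flat, square and fully down in the cradle's pocket, let go (horizontal distance between timer_mid and cradle_floor below 0.0035 m and z of timer_mid in the frame of cradle_floor between 0.004 and 0.0105 m and angle between timer_mid's own z axis and vertical below 0.05 rad and angle between the x axis of timer_mid and the x axis of cradle_floor, either way round below 0.105 rad and contact force between the fingers and timer below 0.1 N), for 0.2 s.
2. the lid, held by its handle, has come free of the seal (z of lid_handle_bar in the frame of box_rim above 0.056 m and contact force between the fingers and lid_c1 above 1 N), for 0.1 s.
At the end, for the whole second after the job is handed in: Timer in the pocket: within 3.5 mm of centre, 2.5 mm of the floor, tilt under 3 deg, x within 6 deg of the pocket's. Lid held still (under 2 cm/s) by its handle (over 1 N), 18 to 45 mm above the rim, within 25 mm of straight over the box, tilt under 8 deg, not touching the box (horizontal distance between timer_mid and cradle_floor below 0.0035 m and z of timer_mid in the frame of cradle_floor between 0.004 and 0.0105 m and angle between timer_mid's own z axis and vertical below 0.05 rad and angle between the x axis of timer_mid and the x axis of cradle_floor, either way round below 0.105 rad and z of lid_handle_bar in the frame of box_rim between 0.062 and 0.089 m and horizontal distance between lid_handle_bar and box_rim below 0.025 m and angle between lid_handle_bar's own z axis and vertical below 0.14 rad and linear speed of lid below 0.02 m/s and contact force between lid and dry_box below 0.1 N and contact force between the fingers and lid_c1 above 1 N); the arm keeps its last pose, push and grip.
It fails at once if the lid is jerked more than 7 cm up from the rim (z of lid_handle_bar in the frame of box_rim above 0.114 m).
It fails at once if a bystander is shifted by more than 3 cm (distance of any of hdpe_bottle, marker_black, cream_jar from where it was at the start of the episode above 0.03 m).
It also fails if it takes over 58 s, if anything falls off the work surface, if the arm or the gripper's body presses on something with over 40 N, if the wrist force passes 120 N, or if a joint passes its speed limit or range.

### The arm

A 6-joint arm with a two-finger parallel gripper is mounted at the origin on a cart in front of the work surface, level with it; the furniture and walls round the work are solid. World frame = base frame: x ahead of the robot, y to its left, z up, the work surface at z = 0. Lengths are in mm, angles in rad, forces in N, time in s.
With the tool pointing down it reaches from about 350 to 775 mm from the base axis. Payload 7.3 kg.
Tool frame: the origin (TCP) lies midway between the tips of the shut fingers; the grasp point (between the pads) lies 19 mm behind it; z points along the fingers, x is the direction in which the jaws open and shut, and the axes are right-handed (so a half turn about z gives the same grasp; the last joint's range is limited). The gripper opens to 92 mm and grips with 3 to 60 N. Pads are 19 mm wide; open, the fingers measure 130 mm over their backs; the gripper's body (75 mm by 190 mm) begins 47 mm behind the grasp point.
Start: joints at [1.15, 0.342, 1.524, -0, 1.275, -0.146], TCP at [142.446, 505.326, 226.741] pointing down, gripper open.
Joint ranges: [-2.53, 2.53], [-0.77, 2.02], [0.04, 2.7], [-1, 4.14], [0.28, 2.66], [-3.11, 3.11]. Speed limits (rad/s): [2.57, 2.57, 3.14, 3.14, 3.14, 3.14].

### API

Orientations are given as [roll, pitch, yaw] about the fixed x, y, z axes, in that order (R = Rz(yaw) Ry(pitch) Rx(roll)).
In Python, from plant import bot gives the robot as it stands.
- The arm moves only by the shell command python3 -m pendant 'ROWS' [OPENING]. ROWS is JSON, a list of rows, each an object with "linear": the shift along the world's x, y, z in mm, a list of three; "twist": the turn about the world's z in degrees. In form: [{"linear": [x, y, z], "twist": twist}, ...]. A call has 1 to 20 rows; each row is the pose to reach, as a shift and turn from the pose commanded when the call began; what a row does not reach only later rows make up. A row lasts 1/8 s, in which the tool goes at most 62.5 mm and 10.7 degrees, less where a joint would pass 70% of its speed; a pose out of reach is approached as far as the arm can. A call with a gripper value outside its range is refused whole. OPENING is the closure in counts, from 0 (fully open) to 255 (shut), set as the call begins (- or left out, the last holds). The fingers move at their own pace and stop on an object; the grip force is fixed at half the most. Time passes only in rows, so rows that repeat a pose let the fingers close. It gives the time, the measured TCP pose, the force and the opening at its end, in the units of the state.
- bot.get_obs(): the state, without advancing time (a new reading comes with each control period).
- bot.capture(name): name is "side" or "top"; returns a dict with "frame" (420x560x3 uint8, blue, green, red), "z_map" (420x560 float32, mm along the optical axis (not along the pixel's ray), 0 where there is no reading), "fx", "fy", "cx", "cy" (pixels), "rvec" (rotation vector, rad) and "tvec" (3), from world to camera coordinates, as OpenCV has them. Camera axes: x right, y down, z forward; pixel columns grow to the right and rows downward; lengths in mm; the calibration is good to about 2 mm. A picture is of the moment at which its call begins.
- bot.close_job(): hands the job in, once; it reports no verdict.
The state is a dict: "time": time; "joint_positions": joint angles; "dq": joint speeds; "tau": joint torques, N m; "tool_pos": TCP position; "tcp_rot": TCP orientation; "contact_force": force on the tool from outside, world axes, zero at the start; "moment": the same for the moment, N m; "grip_width": finger opening in mm.
Only numpy, scipy, OpenCV 4.12 (cv2) and the standard library are available. Lean on these libraries where they do the work, as an engineer would, in place of code of your own. Each camera call takes 0.05 s, during which the arm holds its last target. There are 200 camera calls.

## Working session

There is one attempt and no reset: what is moved stays moved. The work goes in short steps, Python scripts to look and compute and a shell command to move; the robot and the scene stay as the last step left them, time stands still between calls to the robot, and variables do not carry over. Pictures are saved under pics/ and viewed, about 8 in all and at most 12, crops included, and the job is handed in when it is done.

```bash
mkdir -p pics; cat > h.py <<'E'
import numpy as np, cv2
from plant import bot
def cap(n):
    c=bot.capture(n); R=cv2.Rodrigues(np.array(c["rvec"],float))[0]; t=np.array(c["tvec"],float).ravel()
    z=c["z_map"]; v,u=np.mgrid[:z.shape[0],:z.shape[1]]
    P=np.stack([(u-c["cx"])/c["fx"]*z,(v-c["cy"])/c["fy"]*z,z],-1)
    c["W"]=(P-t)@R; c["R"]=R; c["t"]=t   # world points
    return c
def ray(c,uv,h):
    uv=np.atleast_2d(uv).astype(float)
    d=np.c_[(uv[:,0]-c["cx"])/c["fx"],(uv[:,1]-c["cy"])/c["fy"],np.ones(len(uv))]@c["R"]
    o=-c["R"].T@c["t"]; s=(h-o[2])/d[:,2]
    return o+d*s[:,None]
E
python3 - <<'E'
from h import *
print(bot.get_obs())
for n in("top","side"):
    c=cap(n); cv2.imwrite(f"pics/{n}0.png",c["frame"]); np.save(f"{n}0.npy",c["W"]); print(n,c["fx"],-c["R"].T@c["t"])
E
```

```text
{'time': 0.0, 'joint_positions': array([ 1.15000773e+00,  3.42747805e-01,  1.52501131e+00, -1.57661311e-05,
        1.27537989e+00, -1.46028978e-01]), 'dq': array([-1.79907212e-03,  3.47215516e-04,  7.41161835e-06, -6.79631780e-05,
        3.71952974e-04, -3.43031492e-04]), 'tau': array([-8.02065297e-04, -4.31240165e+01, -2.44210750e+01,  7.16783339e-02,
        5.60338818e-02, -1.14420366e-04]), 'tool_pos': array([142.27357709, 504.93940967, 226.03393122]), 'tcp_rot': array([-3.14138256e+00,  1.53208219e-03,  1.29604148e+00]), 'contact_force': array([0.57062169, 0.17045244, 0.26315294]), 'moment': array([ 0.00989311, -0.03435756,  0.01995908]), 'grip_width': 92.07533947694228}
top 382.78850373715835 [ 258.0170338    69.02368976 1534.18316806]
side 476.28422776465936 [ 155.89121677 1477.58098664 1329.27455072]
```

View pics/top0.png

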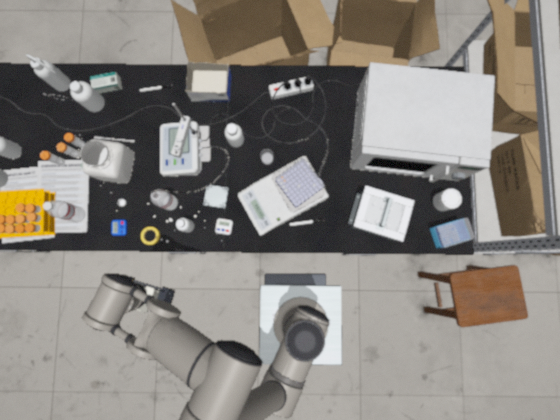

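View pics/side0.png

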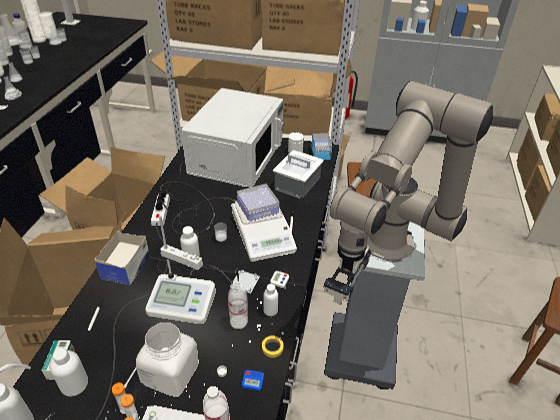

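Top view: white timer at (224,227), cradle at (216,196), dry box with handle at (383,213), blue decoy at (119,228), balance at (284,195), bottle at (186,226), marker at (301,223). The side view agrees: timer (281,279), cradle (246,281), box (299,172).

```bash
python3 - <<'E'
from h import *
a=cv2.imread("pics/top0.png"); b=cv2.imread("pics/side0.png")
A=cv2.resize(a[180:242,170:250],(800,620),interpolation=cv2.INTER_CUBIC)[:600]
cv2.imwrite("pics/c1.png",A)
B=cv2.resize(b[255:305,220:300],(480,300),interpolation=cv2.INTER_CUBIC)
C=cv2.resize(a[180:245,345:475],(800,400),interpolation=cv2.INTER_CUBIC)[:, :]
D=np.zeros((600,800,3),np.uint8); D[:200,:400]=cv2.resize(C,(400,200)); D[200:500,:480]=B
D[:200,400:]=cv2.resize(b[140:200,260:380],(400,200),interpolation=cv2.INTER_CUBIC)
cv2.imwrite("pics/c2.png",D)
W=np.load("top0.npy")
for n,p in dict(timer=(224,227),cradle=(216,196),box=(383,213),bottle=(186,226),jar=(447,200),marker=(301,223),bal=(302,183)).items(): print(n,W[p[1],p[0]].round(0))
E
```

```text
timer [379. 306.  21.]
cradle [506. 345.   2.]
box [ 431. -304.  104.]
bottle [375. 437.  99.]
jar [ 484. -550.   96.]
marker [399.   0.  12.]
bal [534.   3. 148.]
```

View pics/c1.png

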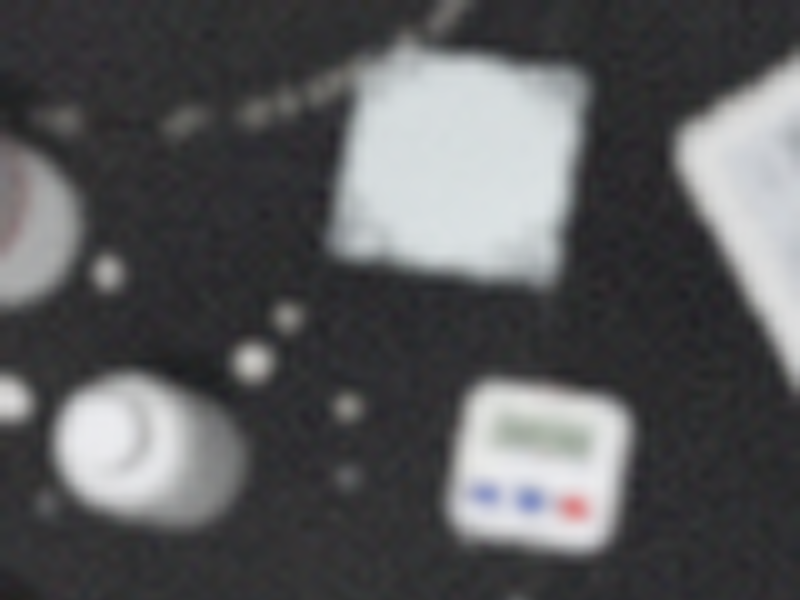

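View pics/c2.png

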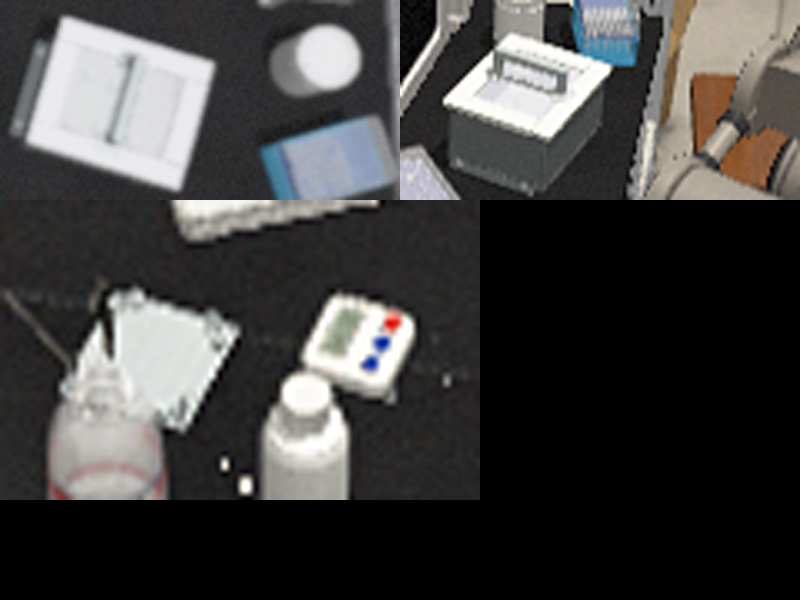

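```bash
cat > m.py <<'E'
from h import *
S=6
def blob(c,box,h,thr=95,name=""):
    x0,y0,x1,y1=box
    g=cv2.resize(c["frame"][y0:y1,x0:x1],None,fx=S,fy=S,interpolation=cv2.INTER_CUBIC).max(2)
    m=cv2.morphologyEx((g>thr).astype(np.uint8),cv2.MORPH_OPEN,np.ones((13,13)))
    k=max(cv2.findContours(m,cv2.RETR_EXTERNAL,cv2.CHAIN_APPROX_NONE)[0],key=cv2.contourArea)
    uv=(k[:,0]+.5)/S-.5+[x0,y0]
    P=ray(c,uv,h)[:,:2].astype(np.float32)
    r=cv2.minAreaRect(P); b=cv2.boxPoints(r); e=b[1]-b[0]
    a=np.degrees(np.arctan2(e[1],e[0])); a=(a+45)%90-45
    M=cv2.moments(P.reshape(-1,1,2)); print(name,"rect",np.round(r[0],1),np.round(r[1],1),"yaw mod90",round(a,1),"cen",round(M['m10']/M['m00'],1),round(M['m01']/M['m00'],1))
E
python3 - <<'E'
from m import *
t=cap("top"); s=cap("side")
for h in(7,14): blob(t,(212,216,236,238),h,name=f"timer{h}")
blob(t,(200,183,232,212),4,name="cradle")
blob(s,(268,268,292,289),14,name="timer side") 
blob(s,(229,268,263,300),4,name="cradle side")
for h in(95,100): blob(t,(354,183,418,245),h,thr=150,name=f"lid{h}")
blob(s,(270,145,334,186),100,thr=190,name="lid side")
blob(t,(174,216,197,236),120,thr=175,name="bottlecap")
E
```

```text
timer7 rect [383.2 310. ] [72.1 68.1] yaw mod90 -7.2 cen 383.2 310.3
timer14 rect [382.6 308.9] [71.8 67.8] yaw mod90 -7.2 cen 382.6 309.2
cradle rect [506.6 348. ] [100.1  93.5] yaw mod90 -8.7 cen 506.0 346.7
timer side rect [380.2 323.9] [96.8 64.3] yaw mod90 -4.4 cen 381.0 319.0
cradle side rect [504.8 371.7] [150.4  87.1] yaw mod90 -6.8 cen 504.0 366.2
lid95 rect [ 432.5 -309. ] [198.2 167.4] yaw mod90 -17.0 cen 432.5 -308.9
lid100 rect [ 431.9 -307.6] [197.5 166.8] yaw mod90 -17.0 cen 431.9 -307.6
lid side rect [ 427.4 -308.9] [203.3 165.3] yaw mod90 -16.9 cen 425.3 -300.9
bottlecap rect [380.5 446.6] [44.3 45.8] yaw mod90 2.3 cen 380.4 446.2
```

```bash
python3 - <<'E'
from m import *
t=cap("top"); s=cap("side")
for th in(130,150,170):
  blob(t,(212,216,236,238),12,thr=th,name=f"timer{th}")
  blob(t,(200,183,232,212),4,thr=th,name=f"cradle{th}")
for th in(150,170): blob(s,(268,268,292,290),13,thr=th,name="timer side") 
# cradle corners in side: rays; crop of B: px=220+x/6, 255+(y-200)/6
q=np.array([[60,385],[120,290],[240,330],[185,430]])
print("cradle side corners",ray(s,np.c_[220+q[:,0]/6,255+(q[:,1]-200)/6],8).round(0).tolist())
# handle bar in top: dark pixels near the lid centre
x0,y0,x1,y1=372,192,394,230
g=cv2.resize(t["frame"][y0:y1,x0:x1],None,fx=8,fy=8,interpolation=cv2.INTER_CUBIC).max(2)
m=(g<140).astype(np.uint8); k=max(cv2.findContours(m,cv2.RETR_EXTERNAL,cv2.CHAIN_APPROX_NONE)[0],key=cv2.contourArea)
P=ray(t,(k[:,0]+.5)/8-.5+[x0,y0],138)[:,:2].astype(np.float32); r=cv2.minAreaRect(P); print("bar",r, cv2.boxPoints(r).round(0).tolist())
W=s["W"]; B=W[(W[...,2]>132)&(W[...,2]<146)&(abs(W[...,0]-430)<80)&(abs(W[...,1]+305)<60)]
print("bar side depth",len(B),B.mean(0).round(1),B.min(0).round(),B.max(0).round())
W=t["W"]; B=W[(W[...,2]>125)&(W[...,2]<155)&(abs(W[...,0]-430)<80)&(abs(W[...,1]+305)<60)]
print("bar top depth",len(B),B.mean(0).round(1) if len(B) else '')
E
```

```text
timer130 rect [383.1 309.5] [68.1 63.8] yaw mod90 -8.2 cen 382.9 309.5
cradle130 rect [506.2 347. ] [93.6 89.4] yaw mod90 -7.8 cen 505.9 346.6
timer150 rect [383.2 309.6] [65.8 61.6] yaw mod90 -8.3 cen 383.0 309.5
cradle150 rect [506.3 346.7] [91.  86.9] yaw mod90 -8.6 cen 505.8 346.5
timer170 rect [383.1 309.5] [63.8 59.5] yaw mod90 -8.1 cen 383.1 309.5
cradle170 rect [506.2 346.6] [88.7 84.6] yaw mod90 -7.3 cen 505.6 346.6
timer side rect [381.1 327.3] [100.1  59.2] yaw mod90 -8.1 cen 381.9 319.4
timer side rect [381.3 327.5] [99.6 58.4] yaw mod90 -8.1 cen 381.2 321.4
cradle side corners [[546.0, 385.0, 8.0], [532.0, 302.0, 8.0], [451.0, 316.0, 8.0], [464.0, 402.0, 8.0]]
bar ((504.2196960449219, -326.8021545410156), (5.6203083992004395, 17.106794357299805), 0.5697150230407715) [[501.0, -318.0], [501.0, -335.0], [507.0, -335.0], [507.0, -318.0]]
bar side depth 66 [ 428.6 -303.2  138. ] [ 377. -328.  132.] [ 481. -281.  145.]
bar top depth 128 [ 431.1 -304.6  141.2]
```

```bash
python3 -m pendant '[{"linear":[40,-30,0],"twist":-10},{"linear":[80,-65,0],"twist":-20},{"linear":[120,-98,0],"twist":-30},{"linear":[160,-130,0],"twist":-40},{"linear":[200,-163,0],"twist":-50},{"linear":[240.6,-195.8,-40],"twist":-60},{"linear":[240.6,-195.8,-90],"twist":-70},{"linear":[240.6,-195.8,-140],"twist":-80},{"linear":[240.6,-195.8,-165],"twist":-82.3},{"linear":[240.6,-195.8,-165],"twist":-82.3},{"linear":[240.6,-195.8,-165],"twist":-82.3}]' 0
python3 - <<'E'
from h import *
s=cap("side"); t=cap("top")
D=np.vstack([cv2.resize(s["frame"][220:320,200:340],(560,400))[:300],cv2.resize(t["frame"][170:245,160:300],(560,300))])
cv2.imwrite("pics/d1.png",D)
o=bot.get_obs();print(o["tool_pos"],np.degrees(o["tcp_rot"]),o["joint_positions"],o["time"])
E
```

```text
time: 1.68
tool_pos: [383.8, 310.0, 62.8]
tcp_rot: [-3.14, -0.002, -0.139]
contact_force: [0.1, -0.6, 0.8]
grip_width: 92.1
[383.90922504 310.10553538  63.17658733] [-1.79898940e+02 -1.34810530e-01 -8.00608054e+00] [ 5.24057908e-01  4.85967801e-01  1.82057811e+00 -8.15946460e-05
  8.32106757e-01  6.63843149e-01] 1.775
```

View pics/d1.png

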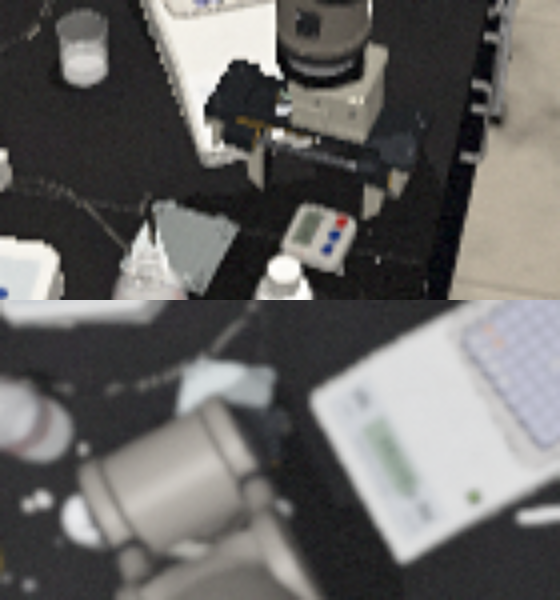

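The gripper (fingers at about (258,165) and (385,185) in the upper panel) straddles the timer at (320,238). Descending.

```bash
python3 -m pendant '[{"linear":[0,0,-30],"twist":0},{"linear":[0,0,-50],"twist":0},{"linear":[0,0,-58],"twist":0},{"linear":[0,0,-58],"twist":0},{"linear":[0,0,-58],"twist":0}]'
python3 -m pendant '[{"linear":[0,0,0],"twist":0},{"linear":[0,0,0],"twist":0},{"linear":[0,0,0],"twist":0},{"linear":[0,0,0],"twist":0},{"linear":[0,0,0],"twist":0},{"linear":[0,0,0],"twist":0},{"linear":[0,0,0],"twist":0},{"linear":[0,0,0],"twist":0}]' 255
```

```text
time: 2.4
tool_pos: [383.7, 309.9, 4.7]
tcp_rot: [-3.14, -0.002, -0.14]
contact_force: [0.4, 0.2, -0.4]
grip_width: 91.9
time: 3.4
tool_pos: [383.0, 309.5, 3.8]
tcp_rot: [3.141, 0.0, -0.14]
contact_force: [-1.2, -0.6, 2.1]
grip_width: 57.9
```

```bash
python3 -m pendant '[{"linear":[0,0,20],"twist":0},{"linear":[0,0,60],"twist":0},{"linear":[40,12,60],"twist":0},{"linear":[80,24,60],"twist":0},{"linear":[110,34,60],"twist":0},{"linear":[123.1,37.2,60],"twist":0},{"linear":[123.1,37.2,60],"twist":0},{"linear":[123.1,37.2,40],"twist":0},{"linear":[123.1,37.2,25],"twist":0},{"linear":[123.1,37.2,20],"twist":0},{"linear":[123.1,37.2,20],"twist":0}]'
python3 - <<'E'
from h import *
s=cap("side")
cv2.imwrite("pics/e1.png",cv2.resize(s["frame"][215:315,190:310],(720,600),interpolation=cv2.INTER_CUBIC))
E
```

```text
time: 4.78
tool_pos: [505.9, 346.7, 23.5]
tcp_rot: [3.141, 0.0, -0.14]
contact_force: [-1.1, 0.1, -0.4]
grip_width: 57.9
```

View pics/e1.png

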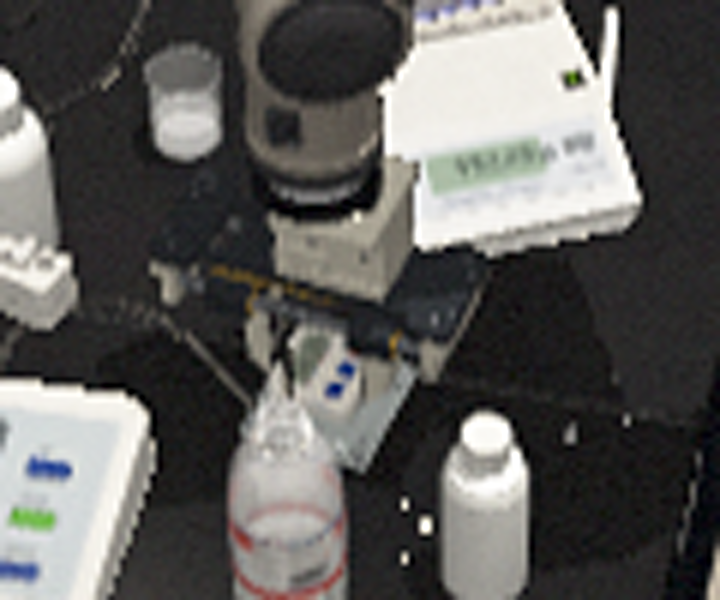

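The timer (325,370) hangs over the cradle (plate corner at (365,465)). I'll lower it in small steps and watch the force.

```bash
python3 -m pendant '[{"linear":[0,0,-6],"twist":0},{"linear":[0,0,-9],"twist":0},{"linear":[0,0,-9],"twist":0}]'; python3 -m pendant '[{"linear":[0,0,-3],"twist":0},{"linear":[0,0,-6],"twist":0},{"linear":[0,0,-6],"twist":0},{"linear":[0,0,-6],"twist":0}]'
```

```text
time: 5.2
tool_pos: [506.0, 346.6, 14.5]
tcp_rot: [3.141, 0.0, -0.14]
contact_force: [0.3, 0.7, -1.1]
grip_width: 57.7
time: 5.7
tool_pos: [505.4, 346.9, 8.7]
tcp_rot: [3.141, 0.001, -0.14]
contact_force: [-4.2, 2.1, 3.3]
grip_width: 57.2
```

```bash
python3 -m pendant '[{"linear":[-0.8,0.4,0],"twist":0},{"linear":[-0.8,0.4,-1],"twist":0},{"linear":[-0.8,0.4,-1],"twist":0}]'
```

```text
time: 6.08
tool_pos: [505.2, 347.1, 8.1]
tcp_rot: [3.142, 0.0, -0.14]
contact_force: [-4.9, 0.1, 4.5]
grip_width: 57.6
```

```bash
python3 -m pendant '[{"linear":[-1,0,0],"twist":0},{"linear":[-1,0,0],"twist":0},{"linear":[-1,0,0],"twist":0}]'
```

```text
time: 6.45
tool_pos: [504.8, 347.1, 7.8]
tcp_rot: [-3.141, -0.001, -0.141]
contact_force: [-0.0, -0.3, 1.5]
grip_width: 57.7
```

```bash
python3 -m pendant '[{"linear":[0,0,0],"twist":0},{"linear":[0,0,0],"twist":0},{"linear":[0,0,0],"twist":0},{"linear":[0,0,0],"twist":0},{"linear":[0,0,30],"twist":0},{"linear":[0,0,80],"twist":0},{"linear":[0,0,140],"twist":0},{"linear":[0,0,200],"twist":0},{"linear":[0,0,240],"twist":0},{"linear":[0,-60,240],"twist":0},{"linear":[0,-120,240],"twist":0},{"linear":[0,-180,240],"twist":0},{"linear":[0,-240,240],"twist":0},{"linear":[0,-300,240],"twist":0},{"linear":[0,-350,240],"twist":0},{"linear":[0,-350,240],"twist":0}]' 0
python3 - <<'E'
from h import *
t=cap("top"); s=cap("side"); np.save("pics/side1.npy",s["frame"])
cv2.imwrite("pics/f1.png",np.hstack([cv2.resize(t["frame"][178:218,196:236],(400,400),interpolation=cv2.INTER_CUBIC),cv2.resize(s["frame"][262:302,225:265],(400,400),interpolation=cv2.INTER_CUBIC)]))
W=t["W"]
print(W[191:202:2,206:226:3,2].round(0))
print(bot.get_obs()["tool_pos"])
E
```

```text
time: 8.45
tool_pos: [504.3, -5.9, 247.8]
tcp_rot: [3.141, -0.0, -0.145]
contact_force: [-0.0, -0.0, -0.2]
grip_width: 91.9
[[1.534e+03 2.300e+01 1.700e+01 1.800e+01 1.100e+01 1.500e+01 3.000e+00]
 [3.000e+00 2.100e+01 2.300e+01 1.900e+01 2.100e+01 1.800e+01 1.000e+00]
 [6.000e+00 2.000e+01 1.600e+01 2.000e+01 2.300e+01 2.300e+01 5.000e+00]
 [7.000e+00 2.400e+01 1.500e+01 2.100e+01 1.800e+01 1.800e+01 7.000e+00]
 [6.000e+00 2.100e+01 2.500e+01 1.700e+01 1.900e+01 2.000e+01 8.000e+00]
 [1.400e+01 1.800e+01 1.600e+01 2.700e+01 2.000e+01 1.500e+01 2.000e+00]]
[504.28123417  -2.8821826  247.77785923]
```

View pics/f1.png

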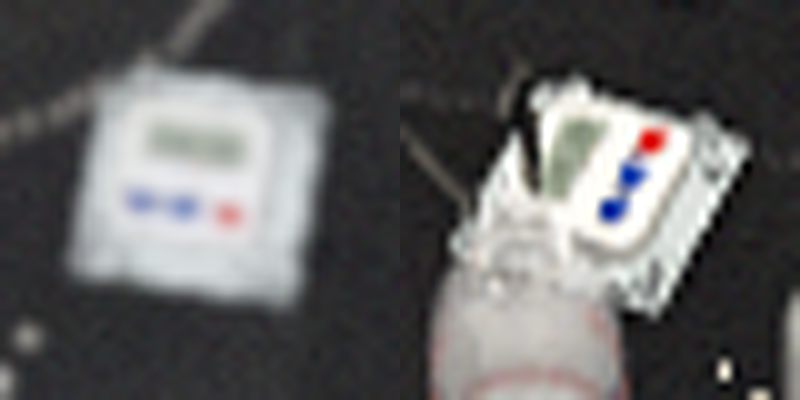

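The timer lies on the cradle with its keys at (185,207) in the left panel, but it looks set towards the upper left. I'll check how much of that is parallax.

```bash
python3 - <<'E'
from m import *
t=cap("top"); s=cap("side")
def keys(f,box,h,c):
    x0,y0,x1,y1=box; g=cv2.resize(f[y0:y1,x0:x1],None,fx=8,fy=8,interpolation=cv2.INTER_CUBIC)
    hsv=cv2.cvtColor(g,cv2.COLOR_BGR2HSV); o=[]
    for lo,hi in((110,130),(165,180)):
        H=hsv[...,0].astype(int); m=(hsv[...,1]>90)&(H>=lo-5)&((H<=hi)|(H<5)*(lo>150)); 
        v,u=np.nonzero(m); w=hsv[...,1][m].astype(float)
        o.append(ray(c,[[(np.average(u,weights=w)+.5)/8-.5+x0,(np.average(v,weights=w)+.5)/8-.5+y0]],h)[0,:2])
    return np.array(o)
a=cv2.imread("pics/top0.png"); b=cv2.imread("pics/side0.png")
for n,c,old,bo,bn in(("top",t,a,(212,216,236,238),(202,184,228,208)),("side",s,b,(268,268,292,288),(238,268,300,292))):
    o=keys(old,bo,16,c); k=keys(c["frame"],bn,20,c); print(n,o.round(1).tolist(),k.round(1).tolist(),"shift",(k-o).round(1).tolist())
# saturation-free outline of the whole cradle again
for th in(130,170,190): blob(t,(200,183,232,212),4,thr=th,name=f"cradle{th}")
x0,y0,x1,y1=198,178,234,214
g=cv2.resize(t["frame"][y0:y1,x0:x1],(720,720),interpolation=cv2.INTER_CUBIC)
g=cv2.LUT(g,np.clip((np.arange(256)-100)*1.9,0,255).astype(np.uint8))
# overlay expected outlines of timer top (h=18) and plate (h=4), centre 506.2,346.7 yaw -8
def proj(P): return cv2.projectPoints(np.array(P,float),np.array(t["rvec"],float),t["tvec"],np.array([[t["fx"],0,t["cx"]],[0,t["fy"],t["cy"]],[0,0,1.]]),None)[0][:,0]
for sx,sy,h,col in((58,62,18,(0,0,255)),(84,88,4,(0,255,0))):
    q=np.radians(-8); R=np.array([[np.cos(q),-np.sin(q)],[np.sin(q),np.cos(q)]])
    P=[[*(np.array([506.2,346.7])+R@[i*sx/2,j*sy/2]),h] for i,j in((1,1),(1,-1),(-1,-1),(-1,1))]
    u=((proj(P)-[x0,y0]+.5)*20).astype(int); cv2.polylines(g,[u],True,col,1)
cv2.imwrite("pics/g1.png",cv2.resize(g,(600,600)))
E
```

```text
Traceback (most recent call last):
ZeroDivisionError: Weights sum to zero, can't be normalized
```

```bash
python3 - <<'E'
from m import *
t=cap("top"); s=cap("side")
def keys(f,box,h,c):
    x0,y0,x1,y1=box; g=cv2.resize(f[y0:y1,x0:x1],None,fx=8,fy=8,interpolation=cv2.INTER_CUBIC).astype(int)
    o=[]
    for ch in(0,2):
        m=np.clip(g[...,ch]-g[...,2-ch]-30,0,None).astype(float); v,u=np.mgrid[:m.shape[0],:m.shape[1]]
        if m.sum()==0: o.append([np.nan]*2); continue
        o.append(ray(c,[[((u*m).sum()/m.sum()+.5)/8-.5+x0,((v*m).sum()/m.sum()+.5)/8-.5+y0]],h)[0,:2])
    return np.array(o)
a=cv2.imread("pics/top0.png"); b=cv2.imread("pics/side0.png")
for n,c,old,bo,bn in(("top",t,a,(212,216,236,238),(202,184,228,208)),("side",s,b,(268,268,292,288),(238,268,260,290))):
    o=keys(old,bo,16,c); k=keys(c["frame"],bn,20,c); print(n,o.round(1).tolist(),k.round(1).tolist(),"shift",(k-o).round(1).tolist())
for th in(130,170,190): blob(t,(200,183,232,212),4,thr=th,name=f"cradle{th}")
x0,y0,x1,y1=198,178,234,214
def draw(c,x0,y0,x1,y1,k):
    g=cv2.resize(c["frame"][y0:y1,x0:x1],None,fx=k,fy=k,interpolation=cv2.INTER_CUBIC)
    K=np.array([[c["fx"],0,c["cx"]],[0,c["fy"],c["cy"]],[0,0,1.]])
    for sx,sy,h,col in((58,62,18,(0,0,255)),(84,88,4,(0,255,0))):
        q=np.radians(-8); R=np.array([[np.cos(q),-np.sin(q)],[np.sin(q),np.cos(q)]])
        P=np.array([[*(np.array([506.2,346.7])+R@[i*sx/2,j*sy/2]),h] for i,j in((1,1),(1,-1),(-1,-1),(-1,1))])
        u=cv2.projectPoints(P,c["R"],c["t"],K,None)[0][:,0]
        cv2.polylines(g,[((u-[x0,y0]+.5)*k).astype(int)],True,col,1)
    return g
cv2.imwrite("pics/g1.png",np.hstack([draw(t,198,178,234,214,11),draw(s,226,266,262,302,11)]))
E
```

```text
top [[369.5, 318.1], [366.1, 294.1]] [[494.6, 356.2], [490.7, 331.3]] shift [[125.1, 38.1], [124.6, 37.2]]
side [[365.8, 319.2], [361.8, 293.1]] [[490.7, 357.6], [486.9, 330.6]] shift [[124.9, 38.4], [125.2, 37.5]]
cradle130 rect [506.3 346.6] [93.2 89.1] yaw mod90 -7.6 cen 506.0 346.6
cradle170 rect [506.2 346.7] [88.6 84.7] yaw mod90 -7.2 cen 505.5 346.6
cradle190 rect [506.2 346.4] [85.9 81.6] yaw mod90 -5.4 cen 505.3 346.0
```

View pics/g1.png

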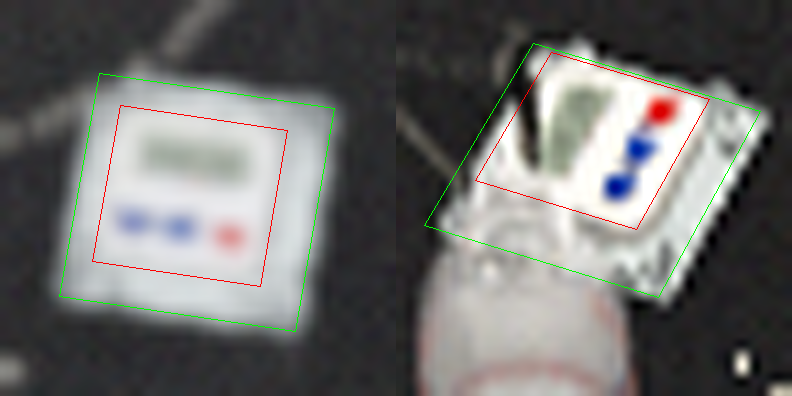

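```bash
python3 - <<'E'
from m import *
def fit(W,c):
    d=W[...,:2]-c; q=np.radians(-8); X=d[...,0]*np.cos(q)+d[...,1]*np.sin(q); Y=-d[...,0]*np.sin(q)+d[...,1]*np.cos(q)
    m=(abs(X)<25)&(abs(Y)<27)&(abs(W[...,2]-16)<20)
    A=np.c_[X[m],Y[m],np.ones(m.sum())]; p=np.linalg.lstsq(A,W[m][:,2],rcond=None)[0]; return m.sum(),np.degrees(p[:2]).round(2),p[2].round(2)
ts=[cap("top") for _ in range(4)]; ss=[cap("side") for _ in range(4)]
print("old",fit(np.load("top0.npy"),(384,310)),fit(np.load("side0.npy"),(382,310)))
for g in(ts,ss): print("new",[fit(c["W"],(508,348)) for c in g])
o=bot.get_obs();print(o["tool_pos"],o["tcp_rot"],o["joint_positions"],o["time"])
E
```

```text
old (np.int64(169), array([-1.1 , -1.45]), np.float64(15.24)) (np.int64(155), array([-0.78, -1.96]), np.float64(12.86))
new [(np.int64(164), array([-0.82, -0.08]), np.float64(19.84)), (np.int64(166), array([-1.03, -0.17]), np.float64(20.11)), (np.int64(166), array([-0.49, -0.99]), np.float64(20.17)), (np.int64(162), array([ 0.02, -0.2 ]), np.float64(20.31))]
new [(np.int64(126), array([-0.99, -1.35]), np.float64(16.94)), (np.int64(123), array([-1.84, -1.18]), np.float64(17.13)), (np.int64(128), array([-1.93,  0.22]), np.float64(17.35)), (np.int64(124), array([-3.76, -2.35]), np.float64(17.05))]
[504.33713015  -2.68200614 247.71081447] [ 3.14158339e+00 -1.89343735e-05 -1.40069659e-01] [-1.57381385e-01  2.87679983e-01  1.54306235e+00 -9.24707396e-06
  1.31083123e+00 -1.73093490e-02] 9.15
```

The top surface rose 4.2–4.7 mm (4 expected) and lies flat, so the timer is seated. Next is the lid.

```bash
python3 -m pendant '[{"linear":[-13,-55,0],"twist":10},{"linear":[-26,-110,0],"twist":20},{"linear":[-39,-165,0],"twist":30},{"linear":[-52,-220,0],"twist":40},{"linear":[-65,-270,0],"twist":50},{"linear":[-74,-303,0],"twist":60},{"linear":[-74,-303,0],"twist":70},{"linear":[-74,-303,-30],"twist":80},{"linear":[-74,-303,-62],"twist":81},{"linear":[-74,-303,-62],"twist":81},{"linear":[-74,-303,-62],"twist":81}]' 0
python3 - <<'E'
from h import *
s=cap("side"); t=cap("top")
cv2.imwrite("pics/i1.png",np.hstack([cv2.resize(s["frame"][110:210,250:350],(400,400),interpolation=cv2.INTER_CUBIC),cv2.resize(t["frame"][170:270,340:440],(400,400),interpolation=cv2.INTER_CUBIC)]))
o=bot.get_obs();print(o["tool_pos"],np.degrees(o["tcp_rot"]),o["time"])
E
```

```text
time: 10.52
tool_pos: [430.9, -306.3, 186.9]
tcp_rot: [3.14, 0.001, 1.273]
contact_force: [0.9, -0.6, 0.4]
grip_width: 91.7
[ 431.01709004 -306.44303256  187.2584379 ] [1.79858081e+02 6.40005741e-02 7.29418448e+01] 10.625
```

View pics/i1.png

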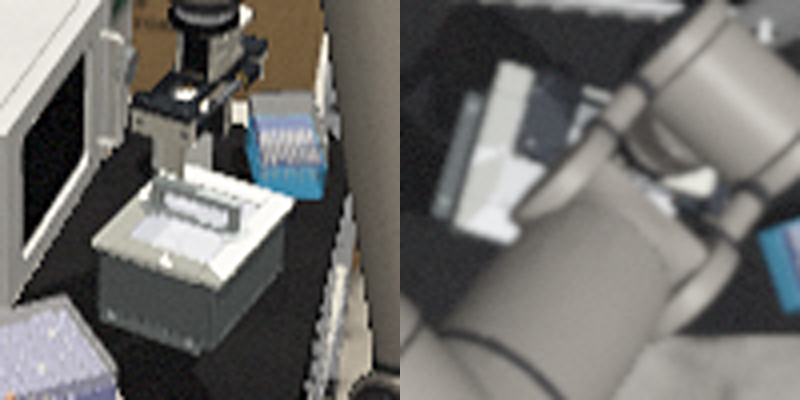

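The gripper stands over the bar (side panel: bar from (155,195) to (235,215)), with a finger on each side of it. Down, then close.

```bash
python3 -m pendant '[{"linear":[0,0,-30],"twist":0},{"linear":[0,0,-55],"twist":0},{"linear":[0,0,-71],"twist":0},{"linear":[0,0,-71],"twist":0},{"linear":[0,0,-71],"twist":0}]'
python3 -m pendant '[{"linear":[0,0,0],"twist":0},{"linear":[0,0,0],"twist":0},{"linear":[0,0,0],"twist":0},{"linear":[0,0,0],"twist":0},{"linear":[0,0,0],"twist":0},{"linear":[0,0,0],"twist":0},{"linear":[0,0,0],"twist":0},{"linear":[0,0,0],"twist":0},{"linear":[0,0,0],"twist":0},{"linear":[0,0,0],"twist":0}]' 255
```

```text
time: 11.25
tool_pos: [431.0, -306.4, 116.0]
tcp_rot: [3.14, 0.001, 1.273]
contact_force: [-0.4, 0.3, 0.5]
grip_width: 91.9
time: 12.5
tool_pos: [430.3, -306.8, 114.9]
tcp_rot: [3.141, 0.001, 1.273]
contact_force: [-2.0, -5.3, -0.9]
grip_width: 13.8
```

```bash
python3 -m pendant '[{"linear":[-0.3,-1.1,0],"twist":0},{"linear":[-0.3,-1.1,0],"twist":0},{"linear":[-0.3,-1.1,0.5],"twist":0},{"linear":[-0.3,-1.1,1],"twist":0},{"linear":[-0.3,-1.1,1.5],"twist":0},{"linear":[-0.3,-1.1,2],"twist":0},{"linear":[-0.3,-1.1,2.5],"twist":0},{"linear":[-0.3,-1.1,3],"twist":0}]'
python3 -m pendant '[{"linear":[0,0,0.5],"twist":0},{"linear":[0,0,1],"twist":0},{"linear":[0,0,1.5],"twist":0},{"linear":[0,0,2],"twist":0},{"linear":[0,0,2.5],"twist":0},{"linear":[0,0,3],"twist":0}]'
```

```text
time: 13.5
tool_pos: [429.6, -306.4, 116.9]
tcp_rot: [-3.14, -0.001, 1.273]
contact_force: [1.5, -2.0, -14.4]
grip_width: 13.8
time: 14.25
tool_pos: [429.9, -306.9, 121.1]
tcp_rot: [-3.141, -0.0, 1.273]
contact_force: [-1.2, 0.2, -12.7]
grip_width: 13.6
```

```bash
python3 -m pendant '[{"linear":[0,0,1],"twist":0},{"linear":[0,0,2.5],"twist":0},{"linear":[0,0,4],"twist":0},{"linear":[0,0,5.5],"twist":0},{"linear":[0,0,7],"twist":0},{"linear":[0,0,9],"twist":0},{"linear":[0,0,12],"twist":0},{"linear":[0,0,15],"twist":0},{"linear":[0,0,18],"twist":0},{"linear":[0,0,21],"twist":0},{"linear":[0,0,23],"twist":0},{"linear":[0,0,24],"twist":0},{"linear":[0,0,24],"twist":0},{"linear":[0,0,24],"twist":0},{"linear":[0,0,24],"twist":0},{"linear":[0,0,24],"twist":0}]'
python3 - <<'E'
from m import *
t=cap("top"); s=cap("side"); a=cv2.imread("pics/top0.png"); b=cv2.imread("pics/side0.png")
D=np.hstack([cv2.resize(s["frame"][130:210,250:350],(400,320),interpolation=cv2.INTER_CUBIC),cv2.resize(t["frame"][178:218,196:236],(320,320),interpolation=cv2.INTER_CUBIC)])
cv2.imwrite("pics/k1.png",D)
for n,q in(("hdpe",(181,223)),("marker",(301,223)),("jar",(447,200))):
    v=slice(q[1]-10,q[1]+11),slice(q[0]-10,q[0]+11); print(n,"pixel diff",cv2.absdiff(a[v],t["frame"][v]).mean().round(1))
W,W0=s["W"],np.load("side0.npy")
def lidz(W,lo,hi):
    m=(abs(W[...,0]-430)<80)&(abs(W[...,1]+306)<85)&(W[...,2]>lo)&(W[...,2]<hi); A=np.c_[W[m][:,:2]-[430,-306],np.ones(m.sum())]; return np.linalg.lstsq(A,W[m][:,2],rcond=None)[0].round(3),m.sum()
print("lid plane before",lidz(W0,90,112),"after",lidz(W,120,142))
o=bot.get_obs();print(o["time"],o["tool_pos"],o["contact_force"],o["grip_width"])
E
```

```text
time: 16.25
tool_pos: [430.0, -307.0, 144.7]
tcp_rot: [-3.142, -0.0, 1.273]
contact_force: [1.1, -0.4, -4.1]
grip_width: 13.7
hdpe pixel diff 2.0
marker pixel diff 51.1
jar pixel diff 7.8
lid plane before (array([-3.0000e-03,  2.0000e-03,  9.7637e+01]), np.int64(591)) after (array([-2.00000e-03, -6.00000e-03,  1.27758e+02]), np.int64(548))
16.35 [ 430.02874344 -306.93049003  144.70782005] [ 0.03443699 -0.52713818 -4.20370282] 13.931922525102474
```

View pics/k1.png

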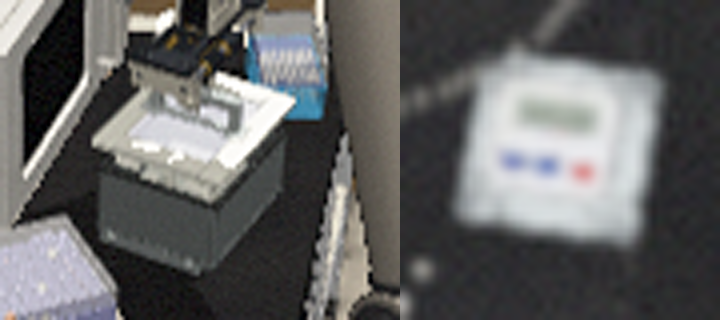

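The lid is level (side panel, about (195,135)), with a clear gap all round above the box, and the timer still sits in the cradle. Handing in.

```bash
python3 - <<'E'
from h import *
s=cap("side")["frame"]; b=cv2.imread("pics/side0.png")
print("marker side diff",cv2.absdiff(s[212:258,284:298],b[212:258,284:298]).mean().round(1))
print(bot.close_job())
E
```

```text
marker side diff 9.7
the job is handed in; nothing more can be done
None
```

The timer is seated in its cradle and released. I ended the job holding the lid by its bar, level and still, about 30 mm above the box rim. The robot's clock read about 16 s, against the 58 s limit, and handing in gave no verdict.

**Timer:** With the grip still on, the side force dropped to zero at the seated height, 4.0 mm above the height at which I gripped it on the bench. After release, both cameras showed the top surface 4.2–4.7 mm higher than before (4 expected) and close to flat. The depth data is noisy: one single-frame tilt fit reached 3.8°, while most were under 2°. The images put the timer about 2 mm off my estimate of the cradle's centre along x. That is inside the 3.5 mm limit and about as fine as the calibration allows.

**Lid:** The pull read about 14 N at the one reading near the start and fell to 4 N, the lid's own weight, once the seal let go. The side camera's plane fit put the lid 30.1 mm higher, with tilt under 0.5°. The opening stayed on the bar at about 13.8 mm.

**Bystanders:** The bottle's image was essentially unchanged. For the jar and marker the image comparisons were not conclusive:
- **Marker:** the top view differed strongly, probably because the arm was in the way. The side view differed a little.
- **Jar:** its top-view patch differed a little, and I did not look into it.

The arm was never brought down near either of them.

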